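Pack the foyer caddy for the drive

ROBOT

A 6-joint arm with a two-finger parallel gripper is mounted at the origin on the work surface. World frame = base frame: x ahead of the robot, y to its left, z up, the work surface at z = 0. Lengths are in m, angles in rad, forces in N, time in s.
With the tool pointing down it reaches from about 0.4 to 0.825 m from the base axis. Payload 7 kg.
Tool frame: the origin (TCP) lies at the centre of the arm's flange, where the gripper is bolted on; the fingertips stand 178 mm ahead of it and the grasp point (between the pads) lies arm.tcp_to_grasp ahead of it (arm.tcp_to_grasp is the distance from the TCP to the grasp point, in m); z points along the fingers, y is the direction in which the jaws open and shut (so a half turn about z gives the same grasp; the last joint's range is limited). The gripper opens to 88 mm and grips with 3 to 60 N. Pads are 19 mm wide; open, the fingers measure 130 mm over their backs; the gripper's body (78 mm by 193 mm) begins 47 mm behind the grasp point.
Start: joints at [-0.948, 0.359, 0.012, 0, -1.224, -0.288], TCP at [0.222, -0.638, 0.405] pointing down, gripper open.
Joint ranges: [-3.07, 3.07], [-1.43, 2.12], [-1.02, 1.25], [-3.03, 1.67], [-3.05, -0], [-3.03, 3.03]. Speed limits (rad/s): [2.39, 2.39, 3.01, 3.14, 3.14, 3.14].

INTERFACE

Orientations are given as [roll, pitch, yaw] about the fixed x, y, z axes, in that order (R = Rz(yaw) Ry(pitch) Rx(roll)).
In Python, from station import arm gives the robot as it stands.
- The arm moves only by the tool move_arm, never from a script. Its argument "deltas" is a list of rows, each a list of 6 numbers: the shift along the world's x, y, z in mm, then the turn, a rotation vector about the world's x, y, z in degrees. In form: [[tx, ty, tz, ax, ay, az], ...]. A call has exactly 5 rows; each row shifts and turns the commanded pose from where the row before left it; what a row does not reach is not made up. A row lasts 1/12 s, in which the tool goes at most 41.7 mm and 7.16 degrees, less where a joint would pass 70% of its speed; a pose out of reach is approached as far as the arm can. A call with a gripper value outside its range is refused whole. "claw" is the closure in counts, from 0 (fully open) to 255 (shut), set as the call begins (left out, the last holds). The fingers move at their own pace and stop on an object; "squeeze" is the grip in N (left out, the last holds). Time passes only in rows, so rows that do not move let the fingers close, or fill a call up. It gives the time, the measured TCP pose, the force and the opening at its end, in the units of the state.
- arm.get_state(): the state, without advancing time (a new reading comes with each control period).
- arm.grab_frame(name): name is "side" or "top" or "wrist"; returns the picture (420x560x3 uint8, red, green, blue); there is no depth.
- arm.calibration(name): a dict with "intrinsics" (3x3 intrinsics, pixels), "T" (4x4, takes a point from camera to world coordinates); the wrist camera has in their place "mount" (4x4, takes a point from camera to tool coordinates, whose origin is the TCP and whose axes are the flange's). Camera axes: x right, y up, looking along -z (the intrinsics and any distortion apply to the point x, -y, -z); pixel columns grow to the right and rows downward; lengths in m; the calibration is good to about 2 mm. A picture is of the moment at which its call begins: read the wrist's pose just before it. calibration takes no time and is no camera call.
- arm.job_done(): hands the job in, once; it reports no verdict.
Trained networks look in the newest picture that a camera, given by its name, has taken for a name from the list of things; names that differ only in an ending like _2 or _b are one class to them, and where a whole thing is asked for, a point or a joint stands for the part that bears it (a point fixed in the world has none). Each returns a list of dicts, best first, with "score" (0 to 1); they miss things now and then, are a little off and sometimes report something else, mostly with a low value. They report only what shows in the picture. A call takes as long as a camera call.
- arm.spot_in(thing, camera): "xy" ([column, row] in pixels, amid what is visible of it).
- arm.masks_of(thing, camera): "pixels" (420x560 bool, what is visible of it) and "xy" ([column, row] in pixels, amid what is visible of it).
- arm.spot_point(thing, camera): "xy" ([column, row] in pixels: a listed point, or the origin of a listed thing).
The state is a dict: "t": time; "q": joint angles; "qd": joint speeds; "joint_efforts": joint torques, N m; "eef_pos": TCP position; "ee_rot": TCP orientation; "force": force on the tool from outside, world axes, zero at the start; "moment": the same for the moment, N m; "width": finger opening in m.
Only numpy, scipy, OpenCV 4.12 (cv2) and the standard library are available. Lean on these libraries where they do the work, as an engineer would, in place of code of your own. Each camera call takes 0.05 s, during which the arm holds its last target. There are 200 camera calls.

TASK

Pack the teak caddy for tomorrow's drive: lay the large sunglasses case in the wide long compartment, the slim sunglasses case in the narrow long one, the garage remote (button up) in the square one and the steel carabiner in the round one, each lying flat on the floor of its compartment. Set them down rather than dropping them, and leave the air-conditioner remote and the key ring where they lie.

Things in the scene. Friction and masses are not known exactly. Their poses are not given: they have to be found in the camera images.
- case_large_c (a point): the large sunglasses case: bare aluminium, closed, rounded box 156 x 58 x 40 mm high, 0.14 kg, lying flat on the granite slab (slab top at z = 0.020). The point is its centre, 20 mm above its underside; x along its length, y across its width, z up
- case_slim_c (a point): the slim sunglasses case: bare aluminium, closed, rounded box 152 x 32 x 28 mm high, 0.08 kg, lying flat on the slab. The point is its centre, 14 mm above its underside; x along its length, y across its width, z up
- garage_remote_c (a point): the garage remote: small white plastic box 64 x 40 x 18 mm high with one large round press button on top, 0.05 kg, lying on the slab button up. The point is its centre, 9 mm above its underside; x along its length, y across its width, z up
- carabiner_c (a point): the steel carabiner: empty pear-shaped loop of 9 mm round bar, about 66 mm long and 37 mm wide at its wide end, 9 mm high, 0.06 kg, lying flat on the slab. The point is half-way along it and half-way up (4.5 mm above its underside); x along its length to the wide end, y across, z up; at this point it is about 32 mm wide over both sides, narrowing towards -x
- aircon_remote_c (a point): the air-conditioner remote, which stays where it is: white plastic handset 140 x 44 x 20 mm high with a display and twelve small buttons, loose on the slab. The point is its centre, 10 mm above its underside; x along its length, z up
- key_ring_c (a point): a round steel key ring (40 mm across, 6 mm high) with one flat steel key, which stays where it is, loose and flat on the slab, 74 mm long overall. The point is near its middle, 3 mm above its underside; x along it from the key to the ring, z up
- bay_wide_floor (a point): the wide long compartment, for the large case: low teak tray in the fixed caddy, its top 16 mm above the slab. Outer 196 x 98 mm, its recess 178 x 84 mm. Point: centre of the grey recess floor, 9 mm above the slab, recess 7 mm deep; z up, x along the recess's length, y across it
- bay_narrow_floor (a point): the narrow long compartment, for the slim case: low teak tray in the fixed caddy, its top 16 mm above the slab. Outer 196 x 98 mm, its recess 178 x 54 mm. Point: centre of the grey recess floor, 9 mm above the slab, recess 7 mm deep; z up, x along the recess's length, y across it. The long ones lie side by side, the small ones on the robot's side of them; the caddy's frame is 310 x 212 mm, rim 18 mm high
- bay_square_floor (a point): the small compartment with the square recess, for the garage remote: low teak tray in the fixed caddy, its top 16 mm above the slab. Outer 98 x 98 mm, its recess 86 x 86 mm. Point: centre of the grey recess floor, 9 mm above the slab, recess 7 mm deep; z up, x and y along the recess's sides
- bay_round_floor (a point): the small compartment with the round recess, for the carabiner: low teak tray in the fixed caddy, its top 16 mm above the slab. Outer 98 x 98 mm, its recess 86 mm across. Point: centre of the grey recess floor, 9 mm above the slab, recess 7 mm deep; z up. Bystanders (bowl, figurine up to 155 mm high, post, torch) stand only along the slab's far edge, over 0.7 m ahead, and taller ones beside it, over 0.57 m to either side

How it is judged:
At the end, for the whole second after the job is handed in: Each in its recess: centre within 16 mm (large case), 18 mm along and 15 mm across (slim case), 26 mm (remote, carabiner) of the recess centre and within about 3 mm of its seated height; cases and remote level within 0.1 rad, button up; all let go and at rest (x of case_large_c in the frame of bay_wide_floor between -0.016 and 0.016 m and y of case_large_c in the frame of bay_wide_floor between -0.016 and 0.016 m and z of case_large_c in the frame of bay_wide_floor below 0.0235 m and angle between each of case_large_c, case_slim_c, garage_remote_c's own z axis and vertical below 0.1 rad and x of case_slim_c in the frame of bay_narrow_floor between -0.018 and 0.018 m and y of case_slim_c in the frame of bay_narrow_floor between -0.015 and 0.015 m and z of case_slim_c in the frame of bay_narrow_floor below 0.0175 m and x of garage_remote_c in the frame of bay_square_floor between -0.026 and 0.026 m and y of garage_remote_c in the frame of bay_square_floor between -0.026 and 0.026 m and z of garage_remote_c in the frame of bay_square_floor below 0.0125 m and horizontal distance between carabiner_c and bay_round_floor below 0.026 m and z of carabiner_c in the frame of bay_round_floor below 0.0072 m and linear speed of each of case_large, case_slim, garage_remote, carabiner below 0.02 m/s and angular speed of each of case_large, case_slim, garage_remote, carabiner below 0.3 rad/s); the robot touches nothing.
It fails at once if the air-conditioner remote or the key ring, which stay, is shifted more than 20 mm (distance of any of aircon_remote_c, key_ring_c from where it was at the start of the episode above 0.02 m).
It fails at once if the large case is dropped or thrown (out of the fingers it moves faster than 0.7 m/s, a fall of more than 25 mm) (contact force between the fingers and case_large below 0.01 N and linear speed of case_large above 0.7 m/s).
It fails at once if the slim case is dropped or thrown (out of the fingers it moves faster than 0.7 m/s, a fall of more than 25 mm) (contact force between the fingers and case_slim below 0.01 N and linear speed of case_slim above 0.7 m/s).
It fails at once if the garage remote is dropped or thrown (out of the fingers it moves faster than 0.7 m/s, a fall of more than 25 mm) (contact force between the fingers and garage_remote below 0.01 N and linear speed of garage_remote above 0.7 m/s).
It fails at once if the carabiner is dropped or thrown (out of the fingers it moves faster than 0.7 m/s, a fall of more than 25 mm) (contact force between the fingers and carabiner below 0.01 N and linear speed of carabiner above 0.7 m/s).
It also fails if it takes over 109 s, if anything falls off the work surface, if the arm or the gripper's body presses on something with over 40 N, if the wrist force passes 120 N, or if a joint passes its speed limit or range.

## Working session

There is one attempt and no reset: what is moved stays moved. The work goes in short steps, Python scripts to look and compute and a tool call to move; the robot and the scene stay as the last step left them, time stands still between calls to the robot, and variables do not carry over. Pictures are saved under pics/ and viewed, about 12 in all and at most 16, crops included, and the job is handed in when it is done.

Besides the shell and the picture viewer there is one more tool, called after "Call:" as a command line: name --pt "numbers of a row" for each row, then --argument value for the rest. move_arm: Moves the arm, as the interface text tells. Its arguments: {"type":"object","properties":{"deltas":{"type":"array","items":{"type":"array","items":{"type":"number"}}},"claw":{"type":"number"},"squeeze":{"type":"number"}},"required":["deltas"]}

```bash
ls; mkdir -p pics; python3 - <<'E'
from station import arm
import cv2,numpy as np
s=arm.get_state();print(s);print(arm.tcp_to_grasp)
for n in("top","side"):
    cv2.imwrite(f"pics/{n}0.png",arm.grab_frame(n)[:,:,::-1]);c=arm.calibration(n);print(n,c)
print(arm.calibration("wrist"))
E
```

```text
pics
{'t': 0.0, 'q': array([-9.47898619e-01,  3.59401928e-01,  1.10958359e-02, -3.68629696e-04,
       -1.22411949e+00, -2.88093751e-01]), 'qd': array([-2.82492020e-04, -1.03092642e-03,  1.22380135e-03,  5.67238900e-05,
        8.40239681e-04,  1.62439679e-03]), 'joint_efforts': array([ 1.23708454e-03, -5.82721031e+01,  2.93056995e+01,  6.99707955e+00,
        6.86865402e-03, -1.83443558e-04]), 'eef_pos': array([ 0.22173401, -0.63734452,  0.40372549]), 'ee_rot': array([ 3.13993208e+00, -1.30703053e-04, -2.80691412e+00]), 'force': array([ 0.12590376, -0.01838708,  0.57906592]), 'moment': array([-0.01109421, -0.00634345, -0.02410121]), 'width': 0.087595314170657}
0.1593
top {'intrinsics': array([[456.24835318,   0.        , 280.19840286],
       [  0.        , 456.24835318, 206.99339302],
       [  0.        ,   0.        ,   1.        ]]), 'T': array([[-3.36684408e-03,  9.87189933e-01, -1.59513949e-01,
         3.56463611e-01],
       [-9.99993818e-01, -3.16194779e-03,  1.53829954e-03,
         1.95231350e-02],
       [ 1.01421904e-03,  1.59518142e-01,  9.87194476e-01,
         1.1975
[... 344 characters left out ...]
  [-0.17834825, -0.49053809,  0.85297379,  0.91693977],
       [ 0.0125958 ,  0.86566278,  0.50046907,  0.62090002],
       [ 0.        ,  0.        ,  0.        ,  1.        ]])}
{'intrinsics': array([[343.38358528,   0.        , 283.96757157],
       [  0.        , 343.38358528, 209.28020411],
       [  0.        ,   0.        ,   1.        ]]), 'mount': array([[ 4.51064224e-04,  9.64792834e-01,  2.63010615e-01,
         7.11572868e-02],
       [ 9.99999868e-01, -5.00164398e-04,  1.19732291e-04,
        -1.15079126e-03],
       [ 2.47065402e-04,  2.63010526e-01, -9.64792932e-01,
         1.93924559e-02],
       [ 0.00000000e+00,  0.00000000e+00,  0.00000000e+00,
         1.00000000e+00]])}
```

View pics/top0.png

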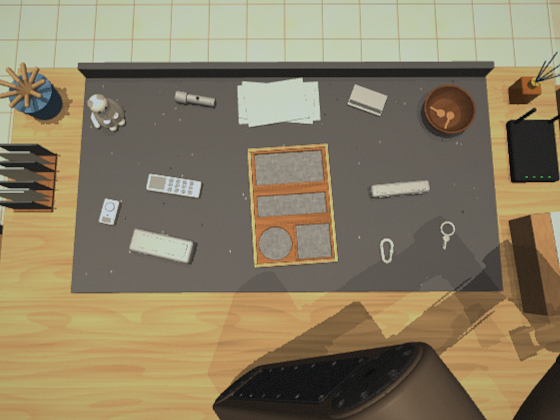

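View pics/side0.png

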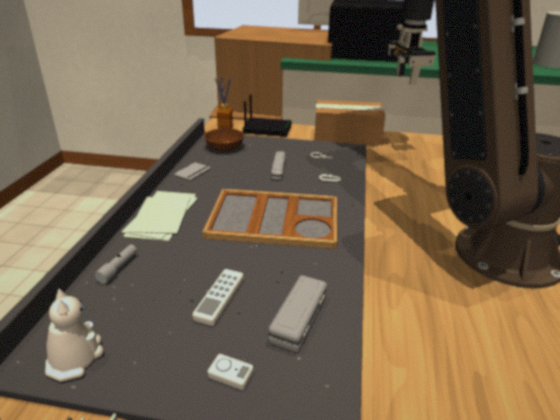

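The top view shows the large case at (162,246), slim case (400,189), garage remote (109,211) and carabiner (387,250). The bays are wide (289,168), narrow (291,206), round (275,243) and square (313,241). The side view agrees.

```bash
cat > h.py <<'E'
from station import arm
import cv2,numpy as np
from scipy.spatial.transform import Rotation as R
H=dict(case_large_c=.04,case_slim_c=.034,garage_remote_c=.029,carabiner_c=.0245,aircon_remote_c=.03,key_ring_c=.023,
 bay_wide_floor=.029,bay_narrow_floor=.029,bay_square_floor=.029,bay_round_floor=.029)
TOPZ=dict(case_large_c=.06,case_slim_c=.048,garage_remote_c=.038)
def camT(n,s=None):
    c=arm.calibration(n)
    if n!="wrist": return c["intrinsics"],c["T"]
    s=s or arm.get_state(); T=np.eye(4);T[:3,:3]=R.from_euler("xyz",s["ee_rot"]).as_matrix();T[:3,3]=s["eef_pos"]
    return c["intrinsics"],T@c["mount"]
def back(K,T,px,z):
    px=np.atleast_2d(np.asarray(px,float))
    d=np.c_[(px[:,0]-K[0,2])/K[0,0],-(px[:,1]-K[1,2])/K[1,1],-np.ones(len(px))]@T[:3,:3].T
    return T[:3,3]+d*((z-T[2,3])/d[:,2])[:,None]
def proj(K,T,P):
    p=(np.atleast_2d(P)-T[:3,3])@T[:3,:3]
    return np.c_[K[0,2]+K[0,0]*p[:,0]/-p[:,2],K[1,2]+K[1,1]*p[:,1]/p[:,2]]
def look(n,things,s=None,mask=True):
    K,T=camT(n,s)
    for t in things:
        r=arm.spot_point(t,n)
        for d in r[:2]: print(n,t,"pt %.2f"%d["score"],np.round(d["xy"]),np.round(back(K,T,d["xy"],H[t])[0,:2],4))
        if mask:
            m=arm.masks_of(t,n)
            if m:
                q=m[0]["pixels"]; ys,xs=np.nonzero(q)
                P=back(K,T,np.c_[xs,ys],H[t])[:,:2]
                (cx,cy),(a,b),_=rr=cv2.minAreaRect((P*1000).astype(np.float32))
                B=cv2.boxPoints(rr);e=max((B[1]-B[0],B[2]-B[1]),key=np.linalg.norm)
                w=np.linalg.svd(P-P.mean(0),full_matrices=False)[2][0]
                print("    mask %.2f"%m[0]["score"],"rect",np.round([cx,cy,a,b],1),"yaw rect %.1f pca %.1f"%(np.degrees(np.arctan2(e[1],e[0]))%180,np.degrees(np.arctan2(w[1],w[0]))%180),"mean",np.round(P.mean(0),4))
E
python3 - <<'E'
from h import *
look("top",[t for t in H if "bay" not in t])
look("top",[t for t in H if "bay" in t],mask=False)
arm.grab_frame("side")
look("side",list(H),mask=False)
print(arm.get_state()["t"])
E
```

```text
top case_large_c pt 0.75 [164. 248.] [0.438  0.3123]
    mask 0.72 rect [447.  316.1 163.2  60.5] yaw rect 76.7 pca 76.8 mean [0.4467 0.3161]
top case_slim_c pt 0.66 [398. 188.] [ 0.5925 -0.2902]
    mask 0.93 rect [ 593.4 -292.6   34.6  155.7] yaw rect 95.4 pca 95.1 mean [ 0.5937 -0.2931]
top garage_remote_c pt 0.97 [111. 212.] [0.5333 0.4565]
    mask 0.96 rect [537.3 459.5  44.8  67.2] yaw rect 167.8 pca 172.1 mean [0.5371 0.4592]
top carabiner_c pt 0.77 [384. 248.] [ 0.4377 -0.249 ]
    mask 0.72 rect [ 433.5 -254.7   33.4   61.7] yaw rect 177.8 pca 180.0 mean [ 0.4362 -0.2552]
top aircon_remote_c pt 0.97 [176. 184.] [0.6082 0.2893]
top aircon_remote_c pt 0.68 [287. 167.] [ 0.6513 -0.0011]
    mask 0.66 rect [604.5 295.  141.2  46.6] yaw rect 81.3 pca 80.2 mean [0.6043 0.2962]
top key_ring_c pt 0.54 [444. 236.] [ 0.4701 -0.4043]
    mask 0.70 rect [ 463.1 -407.9   31.6   47. ] yaw rect 165.5 pca 156.8 mean [ 0.4629 -0.4099]
top bay_wide_floor pt 0.67 [287. 167.] [ 0.6518 -0.0013]
top bay_narrow_floor pt 0.21 [109. 212.] [0.5344 0.4605]
top bay_square_floor pt 0.72 [311. 238.] [ 0.4642 -0.0618]
top bay_round_floor pt 0.58 [277. 243.] [0.4526 0.027 ]
side case_slim_c pt 0.86 [277. 166.] [ 0.5933 -0.2893]
side garage_remote_c pt 0.82 [228. 370.] [0.5401 0.4553]
side carabiner_c pt 0.69 [330. 177.] [ 0.4304 -0.2659]
side carabiner_c pt 0.46 [279. 163.] [ 0.5961 -0.3302]
side aircon_remote_c pt 0.58 [218. 295.] [0.605  0.2919]
side key_ring_c pt 0.50 [319. 155.] [ 0.4783 -0.4186]
side bay_wide_floor pt 0.90 [238. 212.] [ 0.6456 -0.0117]
side bay_narrow_floor pt 0.80 [274. 214.] [ 0.5546 -0.0194]
side bay_square_floor pt 0.69 [313. 208.] [ 0.461  -0.0727]
side bay_round_floor pt 0.95 [312. 230.] [0.4514 0.0291]
1.45
```

Call:
move_arm --pt "14 26 -7 0 0 -1.3" --pt "14 26 -7 0 0 -1.3" --pt "14 26 -7 0 0 -1.3" --pt "14 26 -7 0 0 -1.3" --pt "14 26 -7 0 0 -1.3" --claw 0

```text
t: 1.87
eef_pos: [0.2921, -0.5063, 0.3694]
ee_rot: [-3.141, 0.0, -2.922]
force: [0.5, 0.2, 0.5]
width: 0.0881
```

Call:
move_arm --pt "14 26 -7 0 0 -1.3" --pt "14 26 -7 0 0 -1.3" --pt "14 26 -7 0 0 -1.3" --pt "14 26 -7 0 0 -1.3" --pt "14 26 -7 0 0 -1.3"

```text
t: 2.28
eef_pos: [0.3622, -0.3762, 0.3346]
ee_rot: [-3.141, 0.001, -3.035]
force: [0.3, 0.4, -0.3]
width: 0.0876
```

Call:
move_arm --pt "18 30 -8 0 0 -1.6" --pt "18 30 -8 0 0 -1.6" --pt "18 30 -8 0 0 -1.5" --pt "18 30 -8 0 0 -1.5" --pt "0 0 0 0 0 0"

```text
t: 2.7
eef_pos: [0.4358, -0.2538, 0.3018]
ee_rot: [3.141, -0.0, -3.14]
force: [-0.9, -0.2, 1.1]
width: 0.0876
```

```bash
python3 - <<'E'
from h import *
s=arm.get_state();print(s["t"],s["eef_pos"],np.degrees(s["ee_rot"]),s["q"])
K,T=camT("wrist",s)
im=arm.grab_frame("wrist");cv2.imwrite("pics/w1.png",im[:,:,::-1])
look("wrist",["carabiner_c","case_slim_c"],s)
# caddy fit from top0
im=cv2.imread("pics/top0.png");hsv=cv2.cvtColor(im,cv2.COLOR_BGR2HSV)
m=((hsv[...,0]<25)&(hsv[...,1]>90)&(hsv[...,2]>60)).astype(np.uint8)
m[:,:235]=0;m[:,350:]=0;m[:135]=0;m[280:]=0
m=cv2.morphologyEx(m,cv2.MORPH_OPEN,np.ones((2,2)))
c=max(cv2.findContours(m,cv2.RETR_EXTERNAL,cv2.CHAIN_APPROX_NONE)[0],key=cv2.contourArea)[:,0]
K,T=camT("top");P=back(K,T,c,.037)[:,:2]*1000
print("caddy",cv2.minAreaRect(P.astype(np.float32)))
n,l,st,ce=cv2.connectedComponentsWithStats(((hsv[...,1]<70)&(cv2.drawContours(np.zeros_like(m),[c],-1,1,-1)>0)).astype(np.uint8))
for i in range(1,n):
    if st[i,4]>300: ys,xs=np.nonzero(l==i);Q=back(K,T,np.c_[xs,ys],.030)[:,:2]*1000;print(st[i,4],np.round(ce[i]),cv2.minAreaRect(Q.astype(np.float32)))
E
```

```text
2.7 [ 0.43584881 -0.25383911  0.3017559 ] [ 1.79972002e+02 -3.74092778e-03 -1.79907694e+02] [-1.37495180e-01  1.74592181e-01 -4.99755418e-01 -6.07901817e-04
 -8.96581237e-01 -1.43131059e+00]
wrist carabiner_c pt 0.92 [281. 208.] [ 0.4343 -0.257 ]
    mask 0.54 rect [ 449.8 -406.7   11.5   26.8] yaw rect 157.9 pca 162.0 mean [ 0.4494 -0.4069]
caddy ((549.8741455078125, -12.798591613769531), (311.5620422363281, 210.7528533935547), 3.771432638168335)
2034 [288. 167.] ((651.182861328125, -4.4742279052734375), (82.38694763183594, 176.33653259277344), 3.595775842666626)
1357 [291. 204.] ((552.9887084960938, -10.930923461914062), (52.75965118408203, 176.23822021484375), 3.763842821121216)
1094 [313. 240.] ((458.00408935546875, -66.31591796875), (85.38212585449219, 84.4176254272461), 3.651554584503174)
835 [275. 243.] ((450.7811584472656, 31.363372802734375), (81.59750366210938, 81.38385009765625), 44.63690185546875)
```

View pics/w1.png

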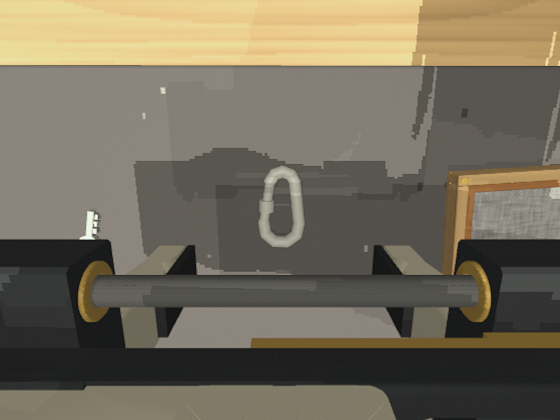

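The wrist view shows the carabiner at (281,207), wide end down the image (+x), gate sleeve on its left side. It agrees with the top camera.

Call:
move_arm --pt "-1.5 -3.5 -20 0 0 0" --pt "0 0 -30 0 0 0" --pt "0 0 -28 0 0 0" --pt "0 0 -17 0 0 0" --pt "0 0 -7 0 0 0" --claw 60 --squeeze 15

```text
t: 3.37
eef_pos: [0.4307, -0.2619, 0.1985]
ee_rot: [3.141, -0.003, 3.139]
force: [-0.9, 0.3, 0.0]
width: 0.0677
```

Call:
move_arm --pt "0 0 0 0 0 0" --pt "0 0 0 0 0 0" --pt "0 0 0 0 0 0" --pt "0 0 0 0 0 0" --pt "0 0 0 0 0 0" --claw 255

```text
t: 3.78
eef_pos: [0.4325, -0.2612, 0.2014]
ee_rot: [-3.141, 0.002, 3.141]
force: [1.1, 0.2, 0.3]
width: 0.039
```

Call:
move_arm --pt "0 0 0 0 0 0" --pt "0 0 0 0 0 0" --pt "0 0 0 0 0 0" --pt "0 0 0 0 0 0" --pt "0 0 0 0 0 0"

```text
t: 4.2
eef_pos: [0.4326, -0.261, 0.2013]
ee_rot: [-3.141, 0.001, -3.141]
force: [-0.3, 1.3, 6.8]
width: 0.0334
```

Call:
move_arm --pt "0 0 0 0 0 0" --pt "0 0 0 0 0 0" --pt "0 2 -0.5 0 0 0" --pt "0 1 -0.5 0 0 0" --pt "0 0 -0.4 0 0 0" --claw 130

```text
t: 4.62
eef_pos: [0.4322, -0.2578, 0.1991]
ee_rot: [3.142, -0.0, 3.141]
force: [0.0, 0.6, 0.1]
width: 0.0426
```

Call:
move_arm --pt "0 0 0 0 0 0" --pt "0 0 0 0 0 0" --pt "0 0 0 0 0 0" --pt "0 0 0 0 0 0" --pt "0 0 0 0 0 0" --claw 255 --squeeze 20

```text
t: 5.03
eef_pos: [0.4322, -0.258, 0.1992]
ee_rot: [3.142, -0.0, 3.141]
force: [-0.2, -1.2, -1.4]
width: 0.0324
```

Call:
move_arm --pt "0 0 3 0 0 0" --pt "0 0 6 0 0 0" --pt "0 0 10 0 0 0" --pt "0 0 12 0 0 0" --pt "0 0 12 0 0 0"

```text
t: 5.45
eef_pos: [0.4323, -0.258, 0.2435]
ee_rot: [-3.141, 0.0, 3.141]
force: [-0.0, -0.3, 0.1]
width: 0.0324
```

```bash
python3 - <<'E'
from h import *
s=arm.get_state();print(s["t"],s["eef_pos"],np.degrees(s["ee_rot"]),s["width"])
im=arm.grab_frame("wrist");cv2.imwrite("pics/w2.png",im[:,:,::-1])
E
```

```text
5.45 [ 0.43228643 -0.25804674  0.24353775] [-1.79992821e+02  9.42514569e-03  1.79989329e+02] 0.03237571754260931
```

View pics/w2.png

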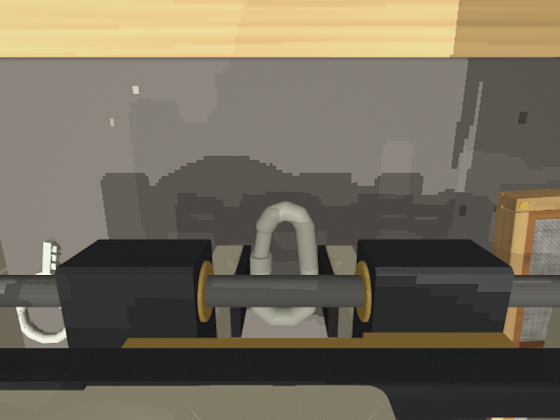

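The carabiner is held level between the pads at about (285,265), and it's clear of the slab.

Call:
move_arm --pt "1 15 10 0 0 0" --pt "2 28 10 0 0 0" --pt "2 35 5 0 0 0" --pt "2 38 0 0 0 0" --pt "2 38 0 0 0 0"

```text
t: 5.92
eef_pos: [0.4412, -0.1028, 0.2684]
ee_rot: [3.141, 0.002, 3.14]
force: [0.5, 1.1, -0.2]
width: 0.0325
```

Call:
move_arm --pt "2 38 0 0 0 0" --pt "2 38 0 0 0 0" --pt "2 30 0 0 0 0" --pt "2 20 0 0 0 0" --pt "0 9 0 0 0 0"

```text
t: 6.33
eef_pos: [0.4497, 0.0334, 0.2681]
ee_rot: [3.141, 0.002, -3.139]
force: [0.8, 1.2, -0.5]
width: 0.0323
```

```bash
python3 - <<'E'
from h import *
s=arm.get_state();print(s["t"],s["eef_pos"],np.degrees(s["ee_rot"]),s["width"])
im=arm.grab_frame("wrist")
K,T=camT("wrist",s)
look("wrist",["bay_round_floor","bay_square_floor"],s)
c=np.array([.4508,.0314]);a=np.linspace(0,2*np.pi,60)
p=proj(K,T,np.c_[c[0]+.043*np.cos(a),c[1]+.043*np.sin(a),np.full(60,.036)])
im=im[:,:,::-1].copy();cv2.polylines(im,[p.astype(int)],True,(0,0,255),1)
b=R.from_euler("z",3.7,degrees=True).as_matrix()[:2,:2]
q=np.array([.458,-.0663])+np.array([[1,1],[1,-1],[-1,-1],[-1,1]])*.043@b.T
cv2.polylines(im,[proj(K,T,np.c_[q,np.full(4,.036)]).astype(int)],True,(0,0,255),1)
cv2.imwrite("pics/w3.png",im)
E
```

```text
6.3333 [0.44970223 0.03344995 0.26814911] [ 1.79949078e+02  1.08169875e-01 -1.79863706e+02] 0.03229729029125849
wrist bay_round_floor pt 0.76 [277. 229.] [0.4533 0.0277]
    mask 0.89 rect [445.5  27.1  83.  101.4] yaw rect 93.2 pca 91.0 mean [0.4344 0.0272]
wrist bay_square_floor pt 0.56 [135. 241.] [ 0.4618 -0.0689]
    mask 0.95 rect [443.2 -74.4  63.8 101.6] yaw rect 93.8 pca 96.2 mean [ 0.4369 -0.0755]
```

View pics/w3.png

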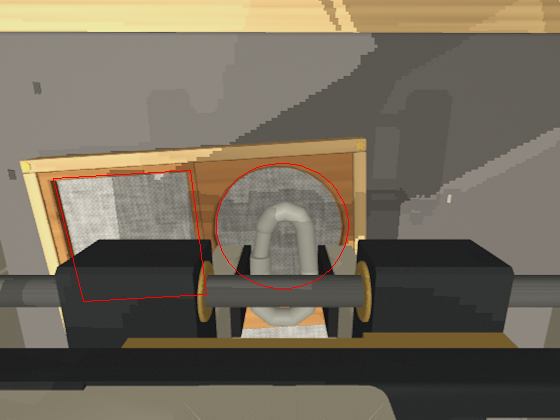

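The overlay matches the square recess. The round one sits about 3 px to the left of my circle, so about 2 mm lower in y. Lowering now.

Call:
move_arm --pt "0 -0.5 -10 0 0 0" --pt "0 0 -16 0 0 0" --pt "0 0 -14 0 0 0" --pt "0 0 -8 0 0 0" --pt "0 0 0 0 0 0"

```text
t: 7.0
eef_pos: [0.4486, 0.0292, 0.2178]
ee_rot: [-3.14, -0.003, 3.139]
force: [-0.7, -0.5, -1.2]
width: 0.0326
```

Call:
move_arm --pt "0 0 -3 0 0 0" --pt "0 0 -3 0 0 0" --pt "0 0 0 0 0 0" --pt "0 0 0 0 0 0" --pt "0 0 0 0 0 0"

```text
t: 7.42
eef_pos: [0.4494, 0.0306, 0.2137]
ee_rot: [3.141, 0.001, 3.141]
force: [0.5, 0.4, -0.3]
width: 0.0322
```

Call:
move_arm --pt "0 0 -1.5 0 0 0" --pt "0 0 -1.5 0 0 0" --pt "0 0 -1.5 0 0 0" --pt "0 0 -0.5 0 0 0" --pt "0 0 0 0 0 0"

```text
t: 7.83
eef_pos: [0.4492, 0.0305, 0.2082]
ee_rot: [-3.141, -0.0, 3.141]
force: [-0.8, 0.5, -1.7]
width: 0.0324
```

Call:
move_arm --pt "0 0 -0.3 0 0 0" --pt "0 0 0 0 0 0" --pt "0 0 0 0 0 0" --pt "0 0 0 0 0 0" --pt "0 0 0 0 0 0"

```text
t: 8.25
eef_pos: [0.4492, 0.0305, 0.208]
ee_rot: [3.142, 0.0, 3.141]
force: [-2.2, -0.2, 3.8]
width: 0.0322
```

Call:
move_arm --pt "0 0 0 0 0 0" --pt "0 0 0 0 0 0" --pt "0 0 0 0 0 0" --pt "0 0 0 0 0 0" --pt "0 0 0 0 0 0" --claw 142

```text
t: 8.67
eef_pos: [0.4493, 0.0305, 0.2079]
ee_rot: [3.142, 0.0, 3.141]
force: [-0.6, -0.8, -0.4]
width: 0.0387
```

Call:
move_arm --pt "0 0 3 0 0 0" --pt "0 0 8 0 0 0" --pt "0 0 20 0 0 0" --pt "0 0 30 0 0 0" --pt "0 0 35 0 0 0"

```text
t: 9.08
eef_pos: [0.4486, 0.0302, 0.3046]
ee_rot: [-3.14, -0.003, 3.141]
force: [2.1, 0.5, -0.2]
width: 0.0391
```

```bash
python3 - <<'E'
from h import *
s=arm.get_state();print(s["t"],s["eef_pos"],np.degrees(s["ee_rot"]),s["width"])
im=arm.grab_frame("wrist")[:,:,::-1]
H["carabiner_c"]=.0335
look("wrist",["carabiner_c","bay_round_floor","bay_square_floor","bay_narrow_floor"],s,mask=False)
cv2.imwrite("pics/w4.png",im)
E
```

```text
9.0833 [0.44859751 0.03016533 0.30458839] [-1.79924298e+02 -1.58997412e-01  1.79974411e+02] 0.039123573532904216
wrist carabiner_c pt 0.60 [286. 214.] [0.4497 0.0303]
wrist bay_round_floor pt 0.84 [286. 219.] [0.455  0.0298]
wrist bay_square_floor pt 0.85 [159. 225.] [ 0.4598 -0.0695]
wrist bay_narrow_floor pt 0.89 [234. 326.] [ 0.5496 -0.0137]
```

View pics/w4.png

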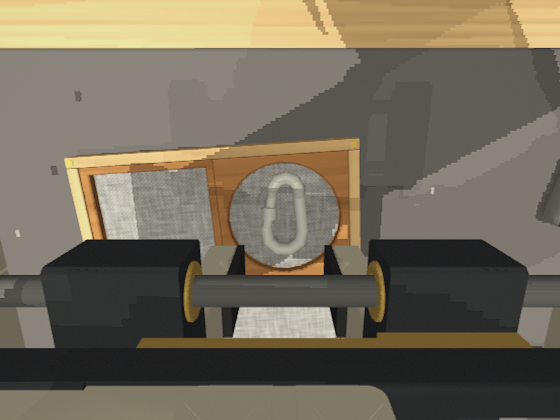

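The carabiner is lying flat in the middle of the round recess, at about (286,214). Slim case next.

Call:
move_arm --pt "9 -21 0 0 0 6.3" --pt "9 -21 0 0 0 6.3" --pt "10 -22 0 0 0 6.4" --pt "10 -22 0 0 0 6.4" --pt "10 -22 0 0 0 6.4" --claw 40

```text
t: 9.75
eef_pos: [0.4971, -0.0786, 0.3028]
ee_rot: [3.141, -0.002, -2.581]
force: [-0.5, 0.5, 0.9]
width: 0.0667
```

Call:
move_arm --pt "10 -22 0 0 0 6.4" --pt "10 -22 0 0 0 6.4" --pt "10 -22 0 0 0 6.4" --pt "10 -22 0 0 0 6.4" --pt "10 -22 0 0 0 6.4"

```text
t: 10.17
eef_pos: [0.5472, -0.1887, 0.3024]
ee_rot: [3.139, -0.001, -2.023]
force: [0.4, 0.2, -0.0]
width: 0.0742
```

Call:
move_arm --pt "10 -22 0 0 0 6.3" --pt "10 -22 0 0 0 6.3" --pt "10 -22 0 0 0 6.3" --pt "9 -22 0 0 0 6.3" --pt "8 -18 0 0 0 6.3"

```text
t: 10.58
eef_pos: [0.5943, -0.295, 0.302]
ee_rot: [3.138, 0.001, -1.474]
force: [0.4, 0.5, 0.2]
width: 0.0737
```

Call:
move_arm --pt "0 0 0 0 0 0" --pt "0 0 0 0 0 0" --pt "0 0 0 0 0 0" --pt "0 0 0 0 0 0" --pt "0 0 0 0 0 0"

```text
t: 11.0
eef_pos: [0.5941, -0.2927, 0.3039]
ee_rot: [3.141, 0.0, -1.479]
force: [0.3, 0.3, -0.6]
width: 0.0738
```

```bash
cat >> h.py <<'E'
def ov(s,im,boxes):
    K,T=camT("wrist",s); im=im[:,:,::-1].copy()
    for x,y,yaw,l,w,z in boxes:
        Rz=R.from_euler("z",yaw,degrees=True).as_matrix()[:2,:2]
        q=np.array([x,y])+(np.array([[1,1],[1,-1],[-1,-1],[-1,1]])*[l/2,w/2])@Rz.T
        cv2.polylines(im,[np.round(proj(K,T,np.c_[q,np.full(4,z)])).astype(int)],True,(0,0,255),1)
    return im
E
python3 - <<'E'
from h import *
s=arm.get_state();print(s["t"],s["eef_pos"],np.degrees(s["ee_rot"]),s["width"])
im=arm.grab_frame("wrist")
look("wrist",["case_slim_c"],s)
cv2.imwrite("pics/w5.png",ov(s,im,[(.5934,-.2926,95.3,.152,.032,.034)]))
E
```

```text
11.0 [ 0.59407362 -0.29273765  0.30391276] [ 1.79983621e+02  1.01212054e-02 -8.47229249e+01] 0.07384907527157693
wrist case_slim_c pt 0.90 [285. 212.] [ 0.5932 -0.2942]
    mask 0.63 rect [ 594.6 -306.7   34.6  127.7] yaw rect 95.1 pca 95.3 mean [ 0.5948 -0.3103]
```

View pics/w5.png

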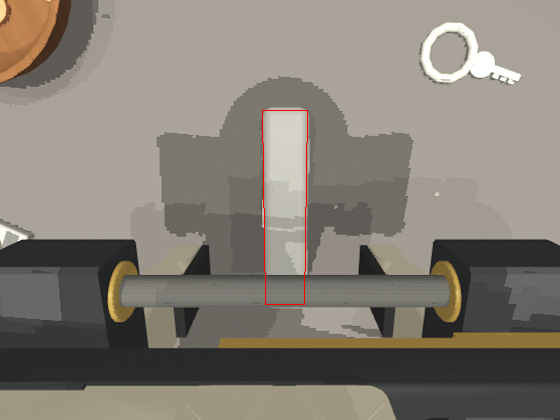

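The overlay box fits the slim case (columns 263–308, rows 108–304), so pose and yaw are confirmed.

Call:
move_arm --pt "-0.5 -0.5 -20 0 0 0" --pt "0 0 -30 0 0 0" --pt "0 0 -26 0 0 0" --pt "0 0 -14 0 0 0" --pt "0 0 -4 0 0 0" --claw 60

```text
t: 11.57
eef_pos: [0.5926, -0.2934, 0.207]
ee_rot: [3.137, 0.002, -1.479]
force: [0.4, -0.4, -0.8]
width: 0.0669
```

Call:
move_arm --pt "0 0 0 0 0 0" --pt "0 0 0 0 0 0" --pt "0 0 0 0 0 0" --pt "0 0 0 0 0 0" --pt "0 0 0 0 0 0" --claw 255 --squeeze 25

```text
t: 11.98
eef_pos: [0.5941, -0.2941, 0.2112]
ee_rot: [-3.14, -0.001, -1.479]
force: [-0.2, 0.3, 0.4]
width: 0.039
```

Call:
move_arm --pt "0 0 0 0 0 0" --pt "0 0 0 0 0 0" --pt "0 0 0 0 0 0" --pt "0 0 0 0 0 0" --pt "0 0 0 0 0 0"

```text
t: 12.4
eef_pos: [0.5939, -0.294, 0.2108]
ee_rot: [-3.141, -0.0, -1.478]
force: [-1.3, 1.0, 6.7]
width: 0.0318
```

Call:
move_arm --pt "0 0 3 0 0 0" --pt "0 0 6 0 0 0" --pt "0 0 12 0 0 0" --pt "0 0 15 0 0 0" --pt "0 0 15 0 0 0"

```text
t: 12.82
eef_pos: [0.5937, -0.294, 0.2621]
ee_rot: [3.141, 0.0, -1.479]
force: [-0.3, -0.3, -0.7]
width: 0.0319
```

Call:
move_arm --pt "-2 15 5 0 0 -0.2" --pt "-4 27 5 0 0 -0.2" --pt "-5 34 5 0 0 -0.2" --pt "-6 36 0 0 0 -0.2" --pt "-6 36 0 0 0 -0.2"

```text
t: 13.23
eef_pos: [0.5705, -0.145, 0.2773]
ee_rot: [-3.14, -0.0, -1.497]
force: [0.8, 1.2, -1.6]
width: 0.0314
```

Call:
move_arm --pt "-6 36 0 0 0 -0.2" --pt "-5 34 0 0 0 -0.2" --pt "-4 30 0 0 0 -0.2" --pt "-3 20 0 0 0 0" --pt "-1 14 0 0 0 0"

```text
t: 13.65
eef_pos: [0.5514, -0.0099, 0.2772]
ee_rot: [-3.14, 0.0, -1.505]
force: [0.5, -0.9, -0.9]
width: 0.0315
```

Call:
move_arm --pt "0 0 0 0 0 0" --pt "0 0 0 0 0 0" --pt "0 0 0 0 0 0" --pt "0 0 0 0 0 0" --pt "0 0 0 0 0 0"

```text
t: 14.07
eef_pos: [0.5518, -0.0129, 0.276]
ee_rot: [3.142, -0.0, -1.508]
force: [-0.1, -0.5, -0.7]
width: 0.0318
```

```bash
python3 - <<'E'
from h import *
s=arm.get_state();print(s["t"],s["eef_pos"],np.degrees(s["ee_rot"]),s["width"])
im=arm.grab_frame("wrist")
look("wrist",["bay_narrow_floor","bay_wide_floor"],s,mask=False)
cv2.imwrite("pics/w6.png",ov(s,im,[(.5515,-.012,93.7,.178,.054,.036),(.650,-.0055,93.7,.178,.084,.036)]))
E
```

```text
14.0667 [ 0.55180832 -0.01285859  0.27601371] [ 1.79995999e+02 -2.73332508e-03 -8.63907694e+01] 0.03175688838404938
wrist bay_wide_floor pt 0.80 [139. 219.] [ 0.652  -0.0094]
```

View pics/w6.png

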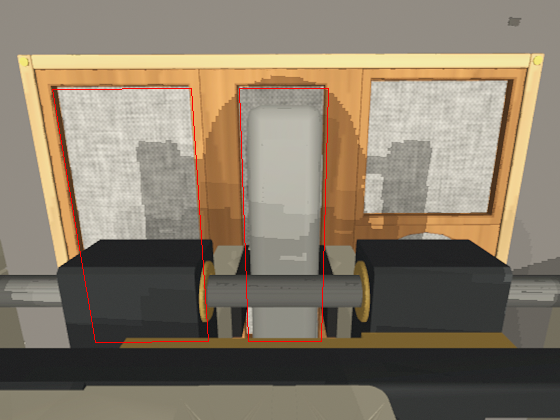

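The narrow recess (columns 238–325) matches the overlay to about 2 px, and the slim case hangs level above it. Lowering.

Call:
move_arm --pt "0.8 -0.5 -10 0 0 0" --pt "0 0 -16 0 0 0" --pt "0 0 -14 0 0 0" --pt "0 0 -8 0 0 0" --pt "0 0 -3 0 0 0"

```text
t: 14.63
eef_pos: [0.552, -0.0128, 0.223]
ee_rot: [3.139, -0.001, -1.507]
force: [1.0, 0.7, -1.5]
width: 0.0318
```

Call:
move_arm --pt "0 0 -1.5 0 0 0" --pt "0 0 -1.5 0 0 0" --pt "0 0 -1 0 0 0" --pt "0 0 -0.5 0 0 0" --pt "0 0 0 0 0 0"

```text
t: 15.05
eef_pos: [0.5527, -0.0125, 0.2209]
ee_rot: [-3.141, 0.0, -1.506]
force: [0.2, 0.1, -0.1]
width: 0.0315
```

Call:
move_arm --pt "0 0 -0.5 0 0 0" --pt "0 0 0 0 0 0" --pt "0 0 0 0 0 0" --pt "0 0 0 0 0 0" --pt "0 0 0 0 0 0"

```text
t: 15.47
eef_pos: [0.5526, -0.0125, 0.2201]
ee_rot: [-3.141, 0.0, -1.506]
force: [1.1, -0.1, -0.1]
width: 0.032
```

Open gently to about 60 mm, then rise. Next stop is the large case.

Call:
move_arm --pt "0 0 -0.4 0 0 0" --pt "0 0 0 0 0 0" --pt "0 0 0 0 0 0" --pt "0 0 0 0 0 0" --pt "0 0 0 0 0 0"

```text
t: 15.88
eef_pos: [0.5526, -0.0125, 0.2197]
ee_rot: [-3.141, -0.0, -1.507]
force: [-1.6, 0.2, 3.7]
width: 0.0318
```

Call:
move_arm --pt "0 0 0 0 0 0" --pt "0 0 0 0 0 0" --pt "0 0 0 0 0 0" --pt "0 0 0 0 0 0" --pt "0 0 0 0 0 0" --claw 110

```text
t: 16.3
eef_pos: [0.5526, -0.0125, 0.2194]
ee_rot: [3.141, -0.0, -1.507]
force: [0.5, 0.1, -0.4]
width: 0.0496
```

Call:
move_arm --pt "0 0 3 0 0 0" --pt "0 0 8 0 0 0" --pt "0 0 20 0 0 0" --pt "0 0 30 0 0 0" --pt "0 0 30 0 0 0"

```text
t: 16.72
eef_pos: [0.5522, -0.0126, 0.3117]
ee_rot: [3.14, -0.0, -1.506]
force: [1.4, 0.4, -0.5]
width: 0.0497
```

```bash
python3 - <<'E'
from h import *
s=arm.get_state();print(s["t"],s["eef_pos"],np.degrees(s["ee_rot"]),s["width"])
im=arm.grab_frame("wrist")
H["case_slim_c"]=.043
look("wrist",["case_slim_c","bay_wide_floor","bay_narrow_floor"],s,mask=False)
cv2.imwrite("pics/w7.png",ov(s,im,[(.5525,-.0132,93.7,.178,.054,.036),(.651,-.007,93.7,.178,.084,.036),(.5525,-.0125,93.7,.152,.032,.043)]))
E
```

```text
16.7167 [ 0.55224021 -0.01261015  0.31169024] [ 1.79910485e+02 -2.81246284e-02 -8.63126182e+01] 0.04973204659574508
wrist case_slim_c pt 0.70 [284. 213.] [ 0.5521 -0.0136]
wrist bay_wide_floor pt 0.74 [160. 206.] [ 0.6502 -0.0095]
```

View pics/w7.png

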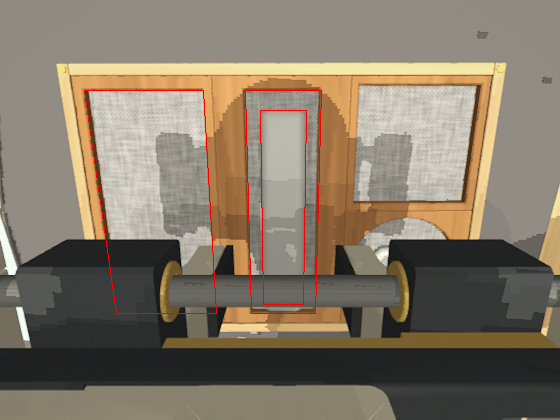

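The slim case is seated, centred in its recess (columns 263–306). On to the large case.

Call:
move_arm --pt "-6 18 0 0 0 -1" --pt "-10 30 0 0 0 -2" --pt "-13 38 0 0 0 -2" --pt "-13 38 0 0 0 -2" --pt "-13 38 0 0 0 -2" --claw 0

```text
t: 17.33
eef_pos: [0.4964, 0.1505, 0.3098]
ee_rot: [3.14, -0.001, -1.666]
force: [1.0, 0.2, -1.1]
width: 0.0772
```

Call:
move_arm --pt "-13 38 0 0 0 -2" --pt "-13 38 0 0 0 -2" --pt "-12 38 0 0 0 -2" --pt "-10 32 0 0 0 -1.5" --pt "-5 18 0 0 0 -0.4"

```text
t: 17.75
eef_pos: [0.4431, 0.3163, 0.3098]
ee_rot: [3.141, -0.001, -1.801]
force: [0.7, -0.7, -0.0]
width: 0.0875
```

Call:
move_arm --pt "0 0 0 0 0 0" --pt "0 0 0 0 0 0" --pt "0 0 0 0 0 0" --pt "0 0 0 0 0 0" --pt "0 0 0 0 0 0"

```text
t: 18.17
eef_pos: [0.4448, 0.3125, 0.3104]
ee_rot: [3.141, -0.0, -1.803]
force: [-0.3, 0.1, 0.4]
width: 0.0876
```

```bash
python3 - <<'E'
from h import *
s=arm.get_state();print(s["t"],s["eef_pos"],np.degrees(s["ee_rot"]),s["width"],s["q"])
im=arm.grab_frame("wrist")
look("wrist",["case_large_c"],s)
cv2.imwrite("pics/w8.png",ov(s,im,[(.445,.314,76.8,.156,.058,.04)]))
E
```

```text
18.1667 [0.44480124 0.31250292 0.31038895] [ 1.79985851e+02 -2.56778562e-02 -1.03288462e+02] 0.08757521570559854 [ 9.73013179e-01  2.26797158e-01 -4.07274723e-01 -8.71874835e-05
 -9.37231293e-01 -1.20488902e+00]
wrist case_large_c pt 0.68 [280. 217.] [0.4481 0.3141]
    mask 0.98 rect [448.1 318.  165.5  61.7] yaw rect 76.5 pca 76.7 mean [0.444  0.2998]
```

View pics/w8.png

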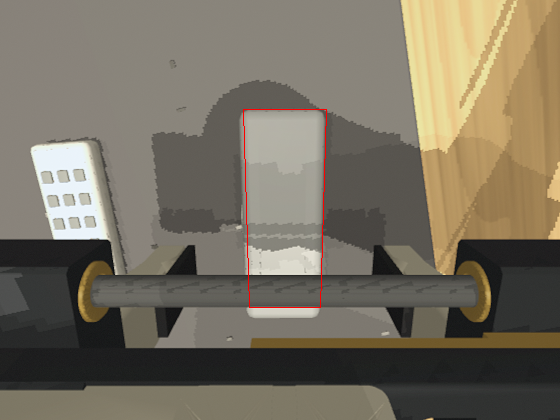

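The box is about 6 px too high for the large case (columns 241–325, rows 109–317), so the centre is near (0.447, 0.318). Yaw agrees.

Call:
move_arm --pt "1.2 2.5 -20 0 0 0" --pt "1.2 2.8 -30 0 0 0" --pt "0 0 -28 0 0 0" --pt "0 0 -15 0 0 0" --pt "0 0 -6 0 0 0"

```text
t: 18.73
eef_pos: [0.4465, 0.3177, 0.2091]
ee_rot: [3.14, -0.004, -1.802]
force: [-0.0, 0.3, -0.4]
width: 0.0877
```

Call:
move_arm --pt "0 0 0 0 0 0" --pt "0 0 0 0 0 0" --pt "0 0 0 0 0 0" --pt "0 0 0 0 0 0" --pt "0 0 0 0 0 0" --claw 255 --squeeze 35

```text
t: 19.15
eef_pos: [0.4472, 0.319, 0.2127]
ee_rot: [-3.141, 0.002, -1.801]
force: [-0.1, 0.6, 0.3]
width: 0.0601
```

Call:
move_arm --pt "0 0 0 0 0 0" --pt "0 0 0 0 0 0" --pt "0 0 0 0 0 0" --pt "0 0 0 0 0 0" --pt "0 0 0 0 0 0"

```text
t: 19.57
eef_pos: [0.4472, 0.3191, 0.2126]
ee_rot: [-3.141, 0.001, -1.801]
force: [-0.5, -0.2, 6.5]
width: 0.0576
```

Call:
move_arm --pt "0 0 3 0 0 0" --pt "0 0 8 0 0 0" --pt "0 0 14 0 0 0" --pt "0 0 20 0 0 0" --pt "0 0 25 0 0 0"

```text
t: 19.98
eef_pos: [0.4465, 0.3182, 0.2815]
ee_rot: [3.14, -0.003, -1.802]
force: [0.5, 0.1, -1.3]
width: 0.0577
```

Call:
move_arm --pt "7 -11 0 0 0 0.5" --pt "14 -22 0 0 0 1.5" --pt "18 -28 0 0 0 1.5" --pt "18 -29 0 0 0 1.5" --pt "18 -29 0 0 0 1.5"

```text
t: 20.4
eef_pos: [0.5223, 0.1987, 0.2822]
ee_rot: [-3.141, 0.0, -1.686]
force: [0.5, 0.6, -1.0]
width: 0.0577
```

Call:
move_arm --pt "18 -29 0 0 0 1.5" --pt "18 -29 0 0 0 1.5" --pt "18 -29 0 0 0 1.5" --pt "18 -29 0 0 0 1.5" --pt "18 -28 0 0 0 1.5"

```text
t: 20.82
eef_pos: [0.6124, 0.0541, 0.2821]
ee_rot: [3.142, 0.0, -1.556]
force: [0.3, 1.0, -1.7]
width: 0.0577
```

Call:
move_arm --pt "17 -28 0 0 0 1.5" --pt "13 -22 0 0 0 1.5" --pt "9 -12 0 0 0 0" --pt "0 0 0 0 0 0" --pt "0 0 0 0 0 0"

```text
t: 21.23
eef_pos: [0.6509, -0.0068, 0.2814]
ee_rot: [3.141, 0.0, -1.507]
force: [-0.2, 0.6, -0.8]
width: 0.0576
```

```bash
python3 - <<'E'
from h import *
s=arm.get_state();print(s["t"],s["eef_pos"],np.degrees(s["ee_rot"]),s["width"])
im=arm.grab_frame("wrist")
cv2.imwrite("pics/w9.png",ov(s,im,[(.5525,-.0132,93.7,.178,.054,.036),(.651,-.007,93.7,.178,.084,.036)]))
E
```

```text
21.2333 [ 0.65094548 -0.00684908  0.28136731] [ 1.79957700e+02  8.10373648e-03 -8.63528718e+01] 0.05758932131211098
```

View pics/w9.png

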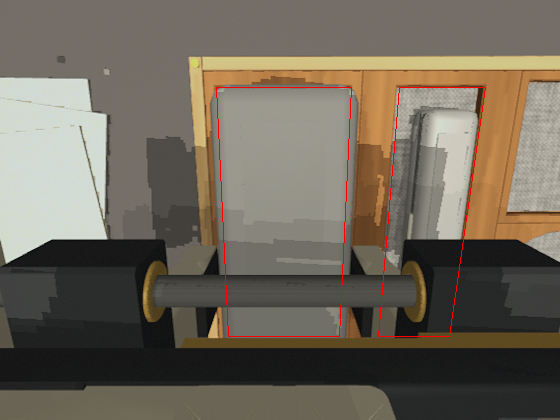

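The large case hangs over the wide recess, lined up with the overlay. Lowering.

Call:
move_arm --pt "0 0.5 -10 0 0 0" --pt "0 0 -16 0 0 0" --pt "0 0 -16 0 0 0" --pt "0 0 -9 0 0 0" --pt "0 0 -4 0 0 0"

```text
t: 21.7
eef_pos: [0.65, -0.0048, 0.2246]
ee_rot: [3.139, -0.0, -1.504]
force: [-0.5, -0.6, -0.8]
width: 0.0581
```

Call:
move_arm --pt "0 0 -1.5 0 0 0" --pt "0 0 -1 0 0 0" --pt "0 0 -0.5 0 0 0" --pt "0 0 0 0 0 0" --pt "0 0 0 0 0 0"

```text
t: 22.12
eef_pos: [0.6512, -0.0056, 0.2243]
ee_rot: [-3.14, 0.0, -1.505]
force: [0.4, 0.2, -1.1]
width: 0.0575
```

Call:
move_arm --pt "0 0 -0.8 0 0 0" --pt "0 0 -0.4 0 0 0" --pt "0 0 0 0 0 0" --pt "0 0 0 0 0 0" --pt "0 0 0 0 0 0"

```text
t: 22.53
eef_pos: [0.651, -0.0057, 0.2224]
ee_rot: [-3.142, 0.0, -1.505]
force: [-0.1, -1.2, -2.0]
width: 0.0574
```

Call:
move_arm --pt "0 0 -0.6 0 0 0" --pt "0 0 -0.4 0 0 0" --pt "0 0 0 0 0 0" --pt "0 0 0 0 0 0" --pt "0 0 0 0 0 0"

```text
t: 22.95
eef_pos: [0.651, -0.0057, 0.2217]
ee_rot: [-3.141, -0.0, -1.505]
force: [-0.8, -0.7, 2.7]
width: 0.0579
```

Call:
move_arm --pt "0 0 0 0 0 0" --pt "0 0 0 0 0 0" --pt "0 0 0 0 0 0" --pt "0 0 0 0 0 0" --pt "0 0 0 0 0 0" --claw 40

```text
t: 23.37
eef_pos: [0.651, -0.0057, 0.2212]
ee_rot: [3.141, -0.0, -1.505]
force: [0.0, 0.3, -0.1]
width: 0.0736
```

Call:
move_arm --pt "0 0 3 0 0 0" --pt "0 0 8 0 0 0" --pt "0 0 20 0 0 0" --pt "0 0 30 0 0 0" --pt "0 0 30 0 0 0"

```text
t: 23.78
eef_pos: [0.6507, -0.0058, 0.3134]
ee_rot: [3.14, -0.0, -1.505]
force: [1.2, 0.8, 0.6]
width: 0.074
```

```bash
python3 - <<'E'
from h import *
s=arm.get_state();print(s["t"],s["eef_pos"],np.degrees(s["ee_rot"]),s["width"])
im=arm.grab_frame("wrist")
H["case_large_c"]=.049;H["case_slim_c"]=.043
look("wrist",["case_large_c","case_slim_c"],s)
cv2.imwrite("pics/w10.png",ov(s,im,[(.651,-.007,93.7,.178,.084,.036),(.651,-.0065,93.7,.156,.058,.049)]))
E
```

```text
23.7833 [ 0.65068878 -0.00581741  0.31337834] [ 1.79911762e+02 -2.63468946e-02 -8.62134914e+01] 0.07398775417587561
wrist case_large_c pt 0.94 [280. 210.] [ 0.6536 -0.0102]
    mask 0.63 rect [651.6  -7.   62.1 165. ] yaw rect 93.9 pca 93.9 mean [ 0.6526 -0.0254]
wrist case_slim_c pt 0.56 [415. 214.] [ 0.5508 -0.0124]
    mask 0.93 rect [552.5 -25.7  39.4 126.8] yaw rect 94.4 pca 95.7 mean [ 0.5528 -0.0354]
```

View pics/w10.png

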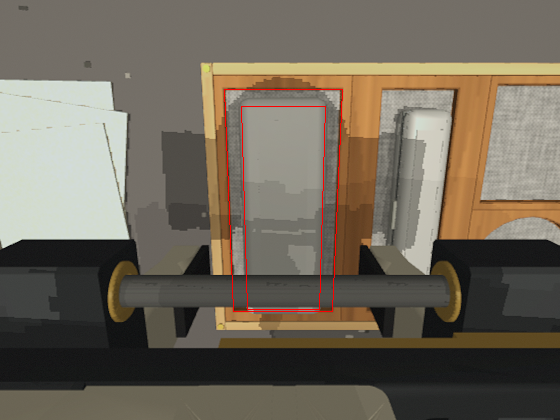

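The large case is seated level with an even margin inside the wide recess. Last is the garage remote.

Call:
move_arm --pt "-4 16 0 0 0 4" --pt "-7 28 0 0 0 5" --pt "-8 33 0 0 0 5.2" --pt "-8 33 0 0 0 5.2" --pt "-8 33 0 0 0 5.2"

```text
t: 24.45
eef_pos: [0.6152, 0.1383, 0.3112]
ee_rot: [3.139, 0.0, -1.072]
force: [0.8, 0.5, -0.1]
width: 0.0738
```

Call:
move_arm --pt "-8 33 0 0 0 5.2" --pt "-8 33 0 0 0 5.2" --pt "-8 33 0 0 0 5.2" --pt "-8 33 0 0 0 5.2" --pt "-8 33 0 0 0 5.2"

```text
t: 24.87
eef_pos: [0.575, 0.3036, 0.3113]
ee_rot: [3.14, 0.001, -0.617]
force: [0.8, -0.6, 0.3]
width: 0.0739
```

Call:
move_arm --pt "-8 33 0 0 0 5.2" --pt "-8 33 0 0 0 5.2" --pt "-8 33 0 0 0 5.2" --pt "-8 33 0 0 0 5.2" --pt "-8 24 0 0 0 4.8"

```text
t: 25.28
eef_pos: [0.535, 0.4606, 0.3109]
ee_rot: [3.14, 0.001, -0.169]
force: [-0.5, 0.7, -0.3]
width: 0.0736
```

Call:
move_arm --pt "0 0 0 0 0 0" --pt "0 0 0 0 0 0" --pt "0 0 0 0 0 0" --pt "0 0 0 0 0 0" --pt "0 0 0 0 0 0"

```text
t: 25.7
eef_pos: [0.5364, 0.4572, 0.3122]
ee_rot: [3.141, 0.0, -0.176]
force: [0.3, -0.2, 0.3]
width: 0.0739
```

```bash
python3 - <<'E'
from h import *
s=arm.get_state();print(s["t"],s["eef_pos"],np.degrees(s["ee_rot"]),s["width"],s["q"])
im=arm.grab_frame("wrist")
look("wrist",["garage_remote_c"],s)
cv2.imwrite("pics/w11.png",ov(s,im,[(.536,.458,170,.064,.040,.029)]))
E
```

```text
25.7 [0.53635697 0.45724379 0.31221375] [ 1.79972325e+02  1.28048785e-02 -1.01119696e+01] 0.07387240677334633 [ 9.81547645e-01  4.69155354e-01 -3.32523293e-02 -1.25031411e-05
 -1.06892074e+00  4.12767590e-01]
wrist garage_remote_c pt 0.71 [284. 208.] [0.5358 0.4562]
    mask 0.85 rect [535.5 456.4  41.4  67.5] yaw rect 167.8 pca 167.7 mean [0.5368 0.4564]
```

View pics/w11.png

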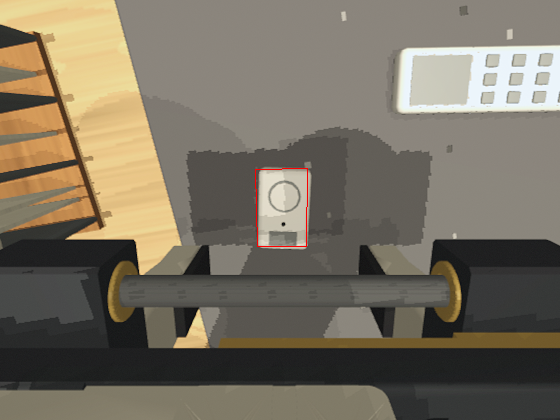

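The remote is at (284,208), button up, and the overlay fits. The mask gives 167.8° yaw, so I turn −2.2°.

Call:
move_arm --pt "-0.7 -0.8 -20 0 0 -1.2" --pt "0 0 -32 0 0 -1" --pt "0 0 -30 0 0 0" --pt "0 0 -17 0 0 0" --pt "0 0 -6 0 0 0"

```text
t: 26.27
eef_pos: [0.5347, 0.456, 0.2038]
ee_rot: [3.137, 0.002, -0.215]
force: [-0.6, -0.8, -0.3]
width: 0.0742
```

Call:
move_arm --pt "0 0 0 0 0 0" --pt "0 0 0 0 0 0" --pt "0 0 0 0 0 0" --pt "0 0 0 0 0 0" --pt "0 0 0 0 0 0" --claw 255 --squeeze 15

```text
t: 26.68
eef_pos: [0.5355, 0.4578, 0.2089]
ee_rot: [-3.139, -0.001, -0.213]
force: [0.1, -0.2, 0.5]
width: 0.046
```

Call:
move_arm --pt "0 0 0 0 0 0" --pt "0 0 0 0 0 0" --pt "0 0 0 0 0 0" --pt "0 0 0 0 0 0" --pt "0 0 0 0 0 0"

```text
t: 27.1
eef_pos: [0.5354, 0.4577, 0.2085]
ee_rot: [-3.14, -0.001, -0.213]
force: [-1.4, -0.4, 6.2]
width: 0.0399
```

Call:
move_arm --pt "0 0 3 0 0 0" --pt "0 0 8 0 0 0" --pt "0 0 14 0 0 0" --pt "0 0 20 0 0 0" --pt "0 0 22 0 0 0"

```text
t: 27.52
eef_pos: [0.535, 0.4572, 0.2744]
ee_rot: [3.14, 0.001, -0.213]
force: [0.2, 0.8, -0.8]
width: 0.0396
```

Call:
move_arm --pt "-5 -15 4 0 0 1.1" --pt "-5 -30 4 0 0 1.1" --pt "-5 -38 2 0 0 1.1" --pt "-5 -40 0 0 0 1.1" --pt "-5 -40 0 0 0 1.1"

```text
t: 27.93
eef_pos: [0.5097, 0.293, 0.2848]
ee_rot: [-3.141, -0.0, -0.116]
force: [0.4, -0.2, -0.9]
width: 0.0394
```

Call:
move_arm --pt "-5 -40 0 0 0 1.1" --pt "-5 -40 0 0 0 1.1" --pt "-5 -40 0 0 0 1.1" --pt "-5 -40 0 0 0 1.1" --pt "-5 -40 0 0 0 1.1"

```text
t: 28.35
eef_pos: [0.4845, 0.0927, 0.285]
ee_rot: [-3.141, -0.001, -0.02]
force: [0.5, -0.2, -0.6]
width: 0.0396
```

Call:
move_arm --pt "-6 -40 0 0 0 1.1" --pt "-6 -40 0 0 0 1.1" --pt "-6 -38 0 0 0 1.1" --pt "-6 -28 0 0 0 1.1" --pt "-3.5 -16.7 0 0 0 0.5"

```text
t: 28.77
eef_pos: [0.4565, -0.0707, 0.2848]
ee_rot: [-3.142, -0.0, 0.064]
force: [0.1, 0.5, -0.6]
width: 0.04
```

Call:
move_arm --pt "0 0 0 0 0 0" --pt "0 0 0 0 0 0" --pt "0 0 0 0 0 0" --pt "0 0 0 0 0 0" --pt "0 0 0 0 0 0"

```text
t: 29.18
eef_pos: [0.458, -0.0675, 0.2845]
ee_rot: [-3.142, -0.0, 0.065]
force: [-0.5, 0.7, -0.4]
width: 0.0394
```

```bash
python3 - <<'E'
from h import *
s=arm.get_state();print(s["t"],s["eef_pos"],np.degrees(s["ee_rot"]),s["width"])
im=arm.grab_frame("wrist")
cv2.imwrite("pics/w12.png",ov(s,im,[(.458,-.067,3.7,.086,.086,.036)]))
E
```

```text
29.1833 [ 0.45803431 -0.06746409  0.28446923] [-1.79995798e+02 -1.31676134e-02  3.74540427e+00] 0.0394022635662834
```

View pics/w12.png

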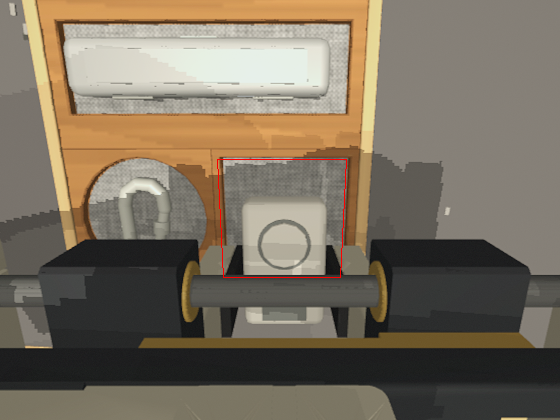

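The overlay fits the square recess (columns 222–348, rows 157–276), and the remote is held level, button up. Lowering.

Call:
move_arm --pt "0 0 -10 0 0 0" --pt "0 0 -18 0 0 0" --pt "0 0 -18 0 0 0" --pt "0 0 -11 0 0 0" --pt "0 0 -5 0 0 0"

```text
t: 29.65
eef_pos: [0.4574, -0.0678, 0.2208]
ee_rot: [3.141, 0.003, 0.065]
force: [0.3, 0.6, -0.1]
width: 0.04
```

Call:
move_arm --pt "0 0 -2 0 0 0" --pt "0 0 -1 0 0 0" --pt "0 0 -0.5 0 0 0" --pt "0 0 0 0 0 0" --pt "0 0 0 0 0 0"

```text
t: 30.07
eef_pos: [0.458, -0.0681, 0.2195]
ee_rot: [-3.141, -0.001, 0.064]
force: [0.6, -0.8, -1.2]
width: 0.0398
```

Call:
move_arm --pt "0 0 -0.8 0 0 0" --pt "0 0 -0.4 0 0 0" --pt "0 0 0 0 0 0" --pt "0 0 0 0 0 0" --pt "0 0 0 0 0 0"

```text
t: 30.48
eef_pos: [0.4578, -0.0682, 0.2177]
ee_rot: [-3.142, -0.0, 0.064]
force: [-0.3, 0.1, -0.2]
width: 0.0397
```

Call:
move_arm --pt "0 0 -0.5 0 0 0" --pt "0 0 0 0 0 0" --pt "0 0 0 0 0 0" --pt "0 0 0 0 0 0" --pt "0 0 0 0 0 0"

```text
t: 30.9
eef_pos: [0.4578, -0.0682, 0.2174]
ee_rot: [3.142, -0.0, 0.064]
force: [-1.9, 0.1, 5.4]
width: 0.04
```

Call:
move_arm --pt "0 0 0 0 0 0" --pt "0 0 0 0 0 0" --pt "0 0 0 0 0 0" --pt "0 0 0 0 0 0" --pt "0 0 0 0 0 0" --claw 100

```text
t: 31.32
eef_pos: [0.4578, -0.0682, 0.2171]
ee_rot: [3.142, 0.0, 0.064]
force: [0.2, 0.2, -1.1]
width: 0.0528
```

Call:
move_arm --pt "0 0 3 0 0 0" --pt "0 0 8 0 0 0" --pt "0 0 20 0 0 0" --pt "0 0 30 0 0 0" --pt "0 0 30 0 0 0"

```text
t: 31.73
eef_pos: [0.4574, -0.0683, 0.3094]
ee_rot: [3.141, 0.002, 0.064]
force: [1.3, 0.5, 0.6]
width: 0.0533
```

Call:
move_arm --pt "0 -38 5 0 0 0" --pt "0 -38 5 0 0 0" --pt "0 -38 5 0 0 0" --pt "0 -38 5 0 0 0" --pt "0 -38 5 0 0 0"

```text
t: 32.15
eef_pos: [0.4574, -0.2599, 0.3346]
ee_rot: [3.141, -0.001, 0.065]
force: [0.2, 0.1, -0.4]
width: 0.0535
```

Call:
move_arm --pt "-5 -38 5 0 0 0" --pt "-5 -38 5 0 0 0" --pt "-5 -38 5 0 0 0" --pt "-5 -25 0 0 0 0" --pt "0 0 0 0 0 0"

```text
t: 32.57
eef_pos: [0.4367, -0.4011, 0.3488]
ee_rot: [3.141, -0.0, 0.061]
force: [0.3, 1.2, 0.3]
width: 0.0535
```

```bash
python3 - <<'E'
from h import *
s=arm.get_state();print(s["t"],s["eef_pos"],s["width"])
H.update(case_large_c=.049,case_slim_c=.043,garage_remote_c=.038,carabiner_c=.0335)
im=arm.grab_frame("top")
look("top",["case_large_c","case_slim_c","garage_remote_c","carabiner_c","aircon_remote_c","key_ring_c"],mask=False)
c=im[125:290,140:480,::-1]
cv2.imwrite("pics/top2.png",cv2.resize(c,None,fx=2.3,fy=2.3,interpolation=cv2.INTER_CUBIC))
E
```

```text
32.5667 [ 0.43671552 -0.40112885  0.34877044] 0.053506167787923185
top case_large_c pt 0.76 [286. 165.] [0.6524 0.0036]
top case_slim_c pt 0.78 [295. 204.] [ 0.5509 -0.0193]
top garage_remote_c pt 0.60 [314. 240.] [ 0.4582 -0.0683]
top carabiner_c pt 0.74 [272. 240.] [0.4579 0.0384]
top aircon_remote_c pt 0.94 [178. 186.] [0.6012 0.2844]
top aircon_remote_c pt 0.72 [311. 240.] [ 0.4587 -0.0612]
top key_ring_c pt 0.31 [314. 239.] [ 0.4626 -0.0705]
```

View pics/top2.png

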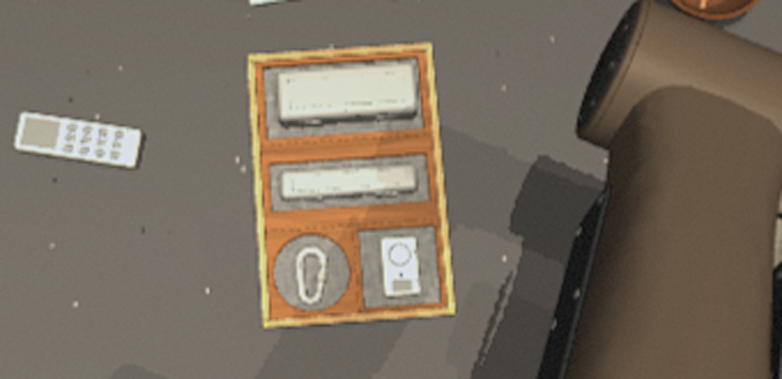

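The final top view shows all four items inside their recesses, lying flat and near centre, with the remote's button up. The air-conditioner remote hasn't moved and the gripper is clear.

```bash
python3 -c "
from station import arm
print(arm.job_done()); print(arm.get_state()['t'])"
```

```text
the job is handed in; nothing more can be done
None
the job is handed in; nothing more can be done
```

The caddy is packed and handed in at about 33 s of the 109 s allowed. I set the carabiner, slim case, large case and garage remote down in that order, lowering each to its floor before letting go.

**Final checks:** the wrist and top pictures show all four items flat and near the middle of their recesses, with the remote's button up. The gripper was released and well clear.

**What disagreed or wasn't checked:**
- **Network points:** in the last top picture, they put the carabiner and large case about 10 mm, and the slim case about 6 mm, from where I released them. The picture itself, the wrist views and the release poses all show them centred. Even the network positions are within tolerance.
- **Key ring:** the arm hid it in the last picture, so I could not recheck it. Nothing came near it at slab height.
- **Air-conditioner remote:** its measured point differed by about 8 mm from the first picture, which is within the network's scatter. The gripper never came near it.

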